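# Hang the small glazed picture on the display rail at the tape mark

### The arm

A 6-joint arm with a two-finger parallel gripper is mounted at the origin on the work surface. World frame = base frame: x ahead of the robot, y to its left, z up, the work surface at z = 0. Lengths are in m, angles in rad, forces in N, time in s.
With the tool pointing down it reaches from about 0.35 to 0.775 m from the base axis. Payload 5.5 kg.
Tool frame: the origin (TCP) lies at the very end of the fingers, on their centre line; the grasp point (between the pads) lies behind it (env.hold_point_z is the z of the grasp point in the tool frame, in m); z points along the fingers, y is the line along which they close (so a half turn about z gives the same grasp; the last joint's range is limited). The gripper opens to 85 mm and grips with 20 to 120 N. Pads are 22 mm wide; open, the fingers measure 114 mm over their backs; the gripper's body (76 mm by 85 mm) begins 54 mm behind the grasp point. The pads swing forward as they close: fully open they stand 13 mm farther back than shut.
Start: joints at [-1.244, 0.313, 0.046, 1.304, 0, 1.431], TCP at [0.259, -0.514, 0.231] pointing down, gripper open.
Joint ranges: [-2.76, 2.76], [-0.86, 1.69], [-1.03, 1.26], [-2.2, 2.34], [-1.47, 1.5], [-3.14, 3.14]. Speed limits (rad/s): [2.57, 2.57, 3.14, 3.14, 3.14, 3.14].

### API

Orientations are given as a unit quaternion [w, x, y, z].
In Python, from workcell import env gives the robot as it stands.
- The arm moves only by the tool arm_command, never from a script. Its argument "rows" is a list of rows, each an object with "delta_pos": the shift along the tool's x, y, z scaled (see below), a list of three; "rot": the turn, a rotation vector about the tool's x, y, z scaled (see below), a list of three; "fingers": the closure, from 0 (fully open) to 1 (shut). A call has 1 to 20 rows; each row shifts and turns the commanded pose from where the row before left it, along the tool's axes as they then stand; what a row does not reach is not made up. The controller multiplies each number of a shift by 0.02 m and each number of a turn by 360 degrees. A row lasts 1/10 s, in which the tool goes at most 50 mm and 8.59 degrees, less where a joint would pass 70% of its speed; a pose out of reach is approached as far as the arm can. A call with a number of a shift or a turn outside -1 to 1 is refused whole. A call with a gripper value outside its range is refused whole. The fingers move at their own pace and stop on an object; "squeeze" is the grip in N (left out, the last holds). Time passes only in rows, so rows that do not move let the fingers close. It gives the time, the measured TCP pose, the force and the opening at its end, in the units of the state.
- env.get_state(): the state, without advancing time (a new reading comes with each control period).
- env.read_camera(name): name is "scene" or "side" or "wrist"; returns (picture, depth): 420x560x3 uint8, blue, green, red; 420x560 float32, m along the optical axis (not along the pixel's ray), 0 where there is no reading.
- env.get_calibration(name): a dict with "mtx" (3x3 intrinsics, pixels), "R" (3x3) and "t" (3): a world point X has camera coordinates R X + t. Camera axes: x right, y down, z forward; pixel columns grow to the right and rows downward; lengths in m; the calibration is good to about 2 mm. A picture is of the moment at which its call begins: read the wrist's pose just before it. get_calibration takes no time and is no camera call; for the wrist camera it gives the pose at the moment of the call.
- env.hand_in(): hands the job in, once; it reports no verdict.
The state is a dict: "clock": time; "joint_pos": joint angles; "qvel": joint speeds; "tau": joint torques, N m; "tcp_pos": TCP position; "orientation": TCP orientation; "wrist_force": force on the tool from outside, world axes, zero at the start; "ft_torque": the same for the moment, N m; "finger_gap": finger opening in m.
Only numpy, scipy, OpenCV 4.12 (cv2) and the standard library are available. Lean on these libraries where they do the work, as an engineer would, in place of code of your own. Each camera call takes 0.05 s, during which the arm holds its last target. There are 200 camera calls.

### The job

Take the small gilt picture from its wooden block by its edges, nothing touching the glass, and hook it over the top rod of the brass display rail at the rail's empty end, at least 10 cm short of the blue tape, glass facing away from the robot like the other picture's. Keeping it hooked, slide it along the rod until its hook is centred on the tape, and leave it hanging there straight and still. Do not bump the other picture, and leave everything else where it is.

Things in the scene. Friction and masses are not known exactly. Their poses are not given: they have to be found in the camera images.
- picture: Picture to hang (loose, about 0.11 kg): gilt frame, pale art with mustard strokes. Upright slab 8 mm thick (x), 66 wide (y), 96 tall (z); origin at the centre of its underside, +x out of the glass. The glass stands 0.75 mm proud of the +x face, 5 mm inside the side and top edges, from 18 mm up; the side edges are bare. It starts with its lowest 15 mm in the block's groove.
- picture_hook (a point): Point in the brass hook on the picture's back where the rod's axis lies when it hangs home: x = -24 mm, y = 0, z = 101 mm in the picture's frame. The hook, 30 mm wide, is a strap up the slab's back to x = -6 mm, a flat roof (underside z = 105, top 107) back to x = -30 mm and a lip; its mouth, 22 mm wide in x, opens straight down.
- picture_lip (a point): Lower end of the hook's lip, x = -33 mm, z = 84 mm in the picture's frame. The lip (2 mm thick, inner face x = -28 mm) goes straight down to z = 93 mm, then flares away from the slab to this end. It passes down behind the rod; aim the rod 1 to 4 mm inside the lip, or the slab's foot may catch on the stand's lower rod.
- block: Light wooden picture block, fixed, 60 mm (x) x 110 mm (y) x 25 mm high, with a groove 11 mm wide and 15 mm deep along its y axis from end to end; the picture stands in it, parallel to it. Origin at the centre of its underside.
- stand: Brass display rail, fixed. Origin at the centre of the underside of its walnut plinth, 120 (x) x 600 (y) x 18 mm. 14 mm posts at y = +-260 mm, ball tops to z = 202 mm. Pictures hang on the +x side (away from the robot), glass to +x, the slab's middle 24 mm in front of the top rod; their backs rest on a lower 8 mm rod, axis x = 9, z = 111 mm, along y, so they lean back 5 degrees.
- rail_mid (a point): Middle of the top rod, a fixed horizontal round brass bar 8 mm in diameter along the stand's y axis from post to post (520 mm). This point is on its axis, x = 0, y = 0, z = 190 mm in the stand's frame.
- mark: The mark: blue masking tape 14 mm wide round the top rod, with a 24 mm flag below it and a strip of the same tape across the plinth right underneath. Looks only, nothing to bump into. Origin on the rod's axis in the middle of the tape; axes as the stand's. The rail's empty end is towards +y of it, the other picture towards -y.
- hung: The other picture, dark frame with green art, the same in size, hook and axes as the picture to hang; it already hangs loose on the rod 125 to 140 mm to the -y side of the mark. Leave it.
- tape: Roll of blue masking tape lying flat, 96 mm across, 25 mm high. Origin at the centre of its underside. Leave it.
- dish: White ceramic key dish, 90 mm across, 35 mm high. Origin at the centre of its underside. Leave it.
Things that resemble listed ones, but are neither listed nor needed, are in the scene too. What is shaped like the picture but purple or turquoise is not meant.

How it is judged:
On the way, in this order (a step that is already met when the one before it is completed fails the run):
1. the picture is hooked over the top rod towards the empty end, at least 8 cm from the middle of the tape (x of picture_hook in the frame of mark between -0.016 and 0.005 m and z of picture_hook in the frame of mark between -0.006 and 0.007 m and y of picture_hook in the frame of mark above 0.08 m), for 0.2 s.
2. still hooked over the rod, it passes along it, 2 to 6 cm from the tape (x of picture_hook in the frame of mark between -0.016 and 0.005 m and z of picture_hook in the frame of mark between -0.006 and 0.007 m and y of picture_hook in the frame of mark between 0.02 and 0.06 m), for 0.05 s.
At the end, for the whole second after the job is handed in: The picture hangs by its hook on the top rod, glass away from the robot, hook within 10 mm of the tape's middle along the rod, within 0.2 rad of plumb and 0.15 rad of parallel to the rod, at rest; the other picture still hangs, and the roll and dish stand, where they were (x of picture_hook in the frame of mark between -0.016 and 0.005 m and z of picture_hook in the frame of mark between -0.006 and 0.006 m and y of picture_hook in the frame of mark between -0.01 and 0.01 m and x of picture in the frame of mark above 0.005 m and angle between picture's own z axis and vertical below 0.2 rad and angle between the y axis of picture and the y axis of stand, either way round below 0.15 rad and contact force between picture and stand above 0.3 N and linear speed of picture below 0.02 m/s and angular speed of picture below 0.3 rad/s); the robot touches nothing.
It fails at once if something touches the glass of the picture (contact force between picture_c0 and anything else above 0.3 N).
It fails at once if the picture or the robot bumps the other picture (contact force between any of picture, the fingers, the arm and hung above 0.3 N or distance of hung from where it was at the start of the episode above 0.02 m).
It fails at once if the tape roll or the dish is shifted by more than 3 cm (distance of any of tape, dish from where it was at the start of the episode above 0.03 m).
It also fails if it takes over 51 s, if anything falls off the work surface, if the arm or the gripper's body presses on something with over 40 N, if the wrist force passes 120 N, or if a joint passes its speed limit or range.

## Working session

There is one attempt and no reset: what is moved stays moved. The work goes in short steps, Python scripts to look and compute and a tool call to move; the robot and the scene stay as the last step left them, time stands still between calls to the robot, and variables do not carry over. Pictures are saved under pics/ and viewed, on a budget of 10 in all, crops included, one or two more only if the job needs it, and the job is handed in when it is done.

Besides the shell and the picture viewer there is one more tool, called after "Request:" in YAML: its name, and indented under it one key for each argument. arm_command: Moves the arm, as the interface text tells. Shifts and turns lie within -1 to 1; 1 stands for 0.02 m of shift or 360 degrees of turn. Its arguments: {"type":"object","properties":{"rows":{"type":"array","items":{"type":"object","properties":{"delta_pos":{"type":"array","items":{"type":"number","minimum":-1,"maximum":1}},"rot":{"type":"array","items":{"type":"number","minimum":-1,"maximum":1}},"fingers":{"type":"number"}}}},"squeeze":{"type":"number"}},"required":["rows"]}

```bash
mkdir -p pics
cat > h.py <<'E'
from workcell import env
import numpy as np, cv2
from scipy.spatial.transform import Rotation as Ro
def grab(n):
    c=env.get_calibration(n); im,d=env.read_camera(n); return im,d,c
def pts(d,c):
    K=np.array(c["mtx"]);v,u=np.mgrid[0:d.shape[0],0:d.shape[1]]
    P=np.stack([(u-K[0,2])/K[0,0]*d,(v-K[1,2])/K[1,1]*d,d],-1)
    return (P-np.array(c["t"]).ravel())@np.array(c["R"])
def ray(c,u,v,axis,val):
    K=np.array(c["mtx"]);R=np.array(c["R"]);o=-R.T@np.array(c["t"]).ravel()
    r=R.T@np.linalg.solve(K,[u,v,1.]);return o+r*(val-o[axis])/r[axis]
def proj(c,X):
    x=np.array(c["R"])@np.array(X)+np.array(c["t"]).ravel();x=np.array(c["mtx"])@x;return x[:2]/x[2]
E
python3 - <<'E'
from h import *
for n in("scene","side"):
    im,d,c=grab(n);cv2.imwrite(f"pics/{n}0.png",im);np.savez(f"{n}0.npz",im=im,d=d,**{k:np.array(v) for k,v in c.items() if k in("mtx","R","t")})
    R=np.array(c["R"]);print(n,-R.T@np.array(c["t"]).ravel(),R[2],c["mtx"])
print(env.get_state(),env.hold_point_z)
E
```

```text
scene [ 0.82439986 -0.35535501  0.91539402] [-0.38412244  0.38264222 -0.84025881] [[423.85997016   0.         279.72165758]
 [  0.         423.85997016 209.84696482]
 [  0.           0.           1.        ]]
side [0.19615824 0.8066518  0.99717372] [ 0.21854753 -0.65844387 -0.72020042] [[537.73958074   0.         270.9347491 ]
 [  0.         537.73958074 212.8996712 ]
 [  0.           0.           1.        ]]
{'clock': 0.1, 'joint_pos': array([-1.24359326e+00,  3.13975596e-01,  4.51044277e-02,  1.30358989e+00,
       -1.51127225e-05,  1.43116343e+00]), 'qvel': array([-5.97277523e-05, -2.33127766e-03,  2.84518853e-03, -8.93928879e-04,
        4.35722167e-04, -1.48539176e-04]), 'tau': array([ 2.02424642e-03, -4.81728315e+01,  2.99242204e+01,  1.28320974e-02,
       -1.71723027e-04, -5.71862174e-06]), 'tcp_pos': array([ 0.25861206, -0.51306196,  0.23047426]), 'orientation': array([-8.27999401e-04,  9.72881148e-01,  2.31304082e-01, -8.54721836e-05]), 'wrist_force': array([-0.37087663, -0.30652623,  0.16682275]), 'ft_torque': array([-0.02000018,  0.00659555, -0.01700607]), 'finger_gap': 0.08546023635351126} -0.0187
```

View pics/scene0.png

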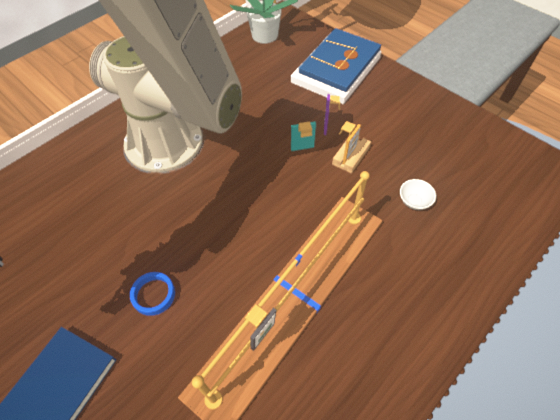

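View pics/side0.png

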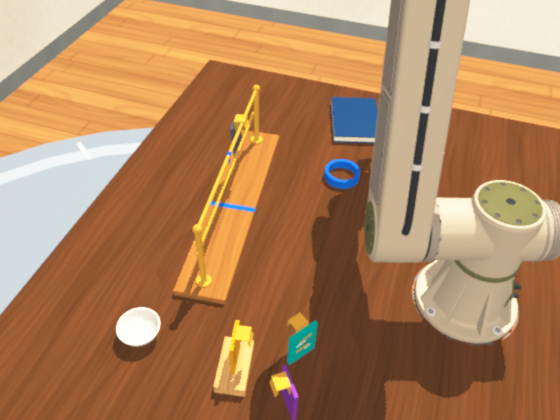

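Scene view: the gilt picture stands in the block at about (350,145) [side: (235,355)]. Lookalikes are purple at (327,115) and turquoise at (303,136), so neither is the target. The rail runs from its ball tops at (364,176) to (198,383), with the tape strip at (297,292). The dark picture hangs at (263,328).

```bash
cat > m.py <<'E'
from h import *
for n in("scene","side"):
    z=np.load(n+"0.npz");im,d=z["im"],z["d"];P=pts(d,z);ok=d>0
    hsv=cv2.cvtColor(im,cv2.COLOR_BGR2HSV);H,S,V=cv2.split(hsv);Z=P[...,2]
    print("==",n)
    def rep(name,m):
        k,l,st,ce=cv2.connectedComponentsWithStats(m.astype(np.uint8),connectivity=8)
        for i in range(1,k):
            if st[i,4]<25: continue
            q=P[l==i];mn=np.percentile(q,2,0);mx=np.percentile(q,98,0)
            mu=q[:,:2].mean(0);w,v=np.linalg.eigh(np.cov(q[:,:2].T));a=np.degrees(np.arctan2(v[1,1],v[0,1]))
            print(name,ce[i].round(),st[i,4],"mu",q.mean(0).round(4),"mn",mn.round(3),"mx",mx.round(3),"ax%.1f"%a)
    rep("blue",ok&(H>100)&(H<125)&(S>180)&(V>100)&(Z<0.23))
    gold=ok&(H>10)&(H<32)&(S>100)&(P[...,0]>0.2)&(P[...,1]>-.5)
    rep("rod",gold&(Z>.175)&(Z<.198))
    rep("balls",gold&(Z>.195)&(Z<.21))
    rep("block",ok&(H>8)&(H<30)&(abs(Z-.025)<.004)&(P[...,0]>0.2))
    rep("plinth",ok&(H>3)&(H<30)&(abs(Z-.018)<.004)&(P[...,0]>0.2))
    rep("tall",ok&(Z>.035)&(Z<.16)&(P[...,0]>0.3)&(abs(P[...,1])<.6)&(S>20))
    rep("dish",ok&(S<60)&(V>150)&(Z<.04)&(Z>.003)&(P[...,0]>.2))
a=np.load("scene0.npz");b=np.load("side0.npz")
cv2.imwrite("pics/c0.png",np.hstack([cv2.resize(a["im"][95:175,300:400],(400,400),interpolation=2)[:, :],cv2.resize(b["im"][310:410,180:280],(400,400),interpolation=2)]))
E
python3 m.py
```

```text
== scene
blue [153. 296.] 306 mu [ 0.3708 -0.3065  0.024 ] mn [ 0.325 -0.348  0.011] mx [ 0.404 -0.259  0.028] ax86.9
rod [334. 213.] 425 mu [0.5779 0.0461 0.1928] mn [ 0.56  -0.066  0.183] mx [0.593 0.159 0.197] ax96.9
rod [247. 322.] 930 mu [ 0.6143 -0.2295  0.1935] mn [ 0.594 -0.356  0.184] mx [ 0.633 -0.095  0.197] ax96.9
balls [364. 174.] 53 mu [0.5638 0.159  0.1992] mn [0.555 0.152 0.195] mx [0.572 0.167 0.203] ax-165.6
balls [254. 314.] 155 mu [ 0.6136 -0.214   0.1964] mn [ 0.603 -0.228  0.195] mx [ 0.628 -0.199  0.199] ax107.2
balls [197. 381.] 111 mu [ 0.6272 -0.3541  0.1993] mn [ 0.618 -0.362  0.195] mx [ 0.634 -0.346  0.203] ax113.1
block [367.  67.] 62 mu [0.2437 0.6313 0.0259] mn [0.23  0.566 0.021] mx [0.257 0.697 0.029] ax101.1
block [329.  90.] 52 mu [0.2247 0.4643 0.0263] mn [0.203 0.455 0.022] mx [0.252 0.474 0.029] ax-169.4
block [352. 153.] 435 mu [0.4314 0.3188 0.0251] mn [0.396 0.272 0.021] mx [0.459 0.382 0.029] ax85.5
block [410. 185.] 49 mu [0.6089 0.338  0.0245] mn [0.601 0.308 0.021] mx [0.625 0.354 0.028] ax66.2
block [430. 197.] 31 mu [0.6666 0.3396 0.025
[... 4092 characters left out ...]
2 mu [0.3982 0.3799 0.0182] mn [0.388 0.374 0.014] mx [0.41  0.383 0.022] ax-165.7
tall [225. 186.] 953 mu [ 0.6013 -0.0749  0.1083] mn [ 0.561 -0.353  0.041] mx [0.637 0.171 0.155] ax97.4
tall [298. 333.] 649 mu [0.3179 0.2616 0.0854] mn [0.301 0.235 0.037] mx [0.339 0.285 0.109] ax79.3
tall [238. 340.] 553 mu [0.418  0.3214 0.0983] mn [0.396 0.29  0.039] mx [0.435 0.35  0.12 ] ax84.5
tall [281. 381.] 423 mu [0.3164 0.3725 0.0976] mn [0.3   0.342 0.041] mx [0.334 0.394 0.11 ] ax83.4
dish [354. 139.] 161 mu [ 0.3652 -0.465   0.0108] mn [ 0.312 -0.481  0.003] mx [ 0.419 -0.447  0.021] ax-163.0
dish [137. 326.] 1303 mu [0.6476 0.318  0.0203] mn [0.602 0.284 0.004] mx [0.682 0.364 0.038] ax50.8
```

View pics/c0.png

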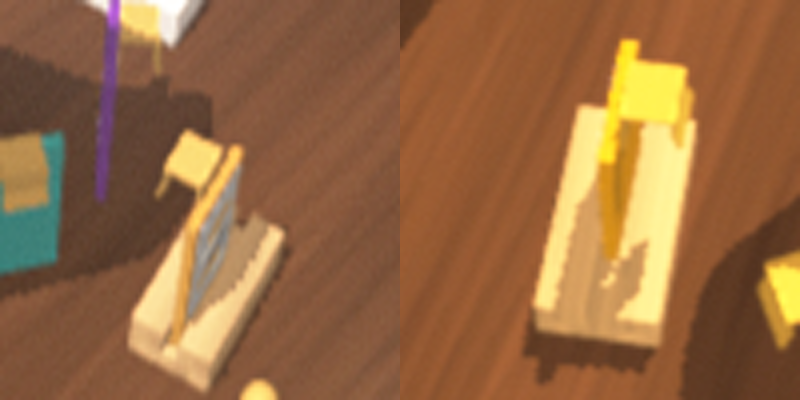

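The crop shows the gilt frame and gilt hook in the block: hook towards the robot, glass towards +x. The purple and turquoise ones have no block. Next, a precise fit.

```bash
cat > m2.py <<'E'
from h import *
from scipy.ndimage import label
rodpts=[]
for n in("scene","side"):
    z=np.load(n+"0.npz");im,d=z["im"],z["d"];P=pts(d,z);ok=d>0
    H,S,V=cv2.split(cv2.cvtColor(im,cv2.COLOR_BGR2HSV));Z=P[...,2];X=P[...,0];Y=P[...,1]
    gold=ok&(H>10)&(H<32)&(S>100)
    m=gold&(Z>.185)&(Z<.197)&(Y>-.33)&(Y<.135)&((Y<-.25)|(Y>-.17))&(X>.5)&(X<.7)
    q=P[m];A=np.polyfit(q[:,1],q[:,0],1)
    r=q[:,0]-np.polyval(A,q[:,1]);A=np.polyfit(q[abs(r)<.006,1],q[abs(r)<.006,0],1);
    print(n,"rod yaw",-np.degrees(np.arctan(A[0])),"x@y=-.1,.05",np.polyval(A,[-.1,.05]),"z",np.percentile(q[:,2],[50,95]))
    for nm,m in(("strip",ok&(H>100)&(H<125)&(S>120)&(V>60)&(abs(Z-.018)<.006)&(X>.5)),("flag/wrap",ok&(H>100)&(H<125)&(S>100)&(V>50)&(Z>.15)&(Z<.2)&(X>.5))):
        v,u=np.nonzero(m); 
        if len(u): print(nm,len(u),"px",u.mean(),v.mean(),"mean",P[m].mean(0),P[m].min(0),P[m].max(0), "planeray",ray(z,u.mean(),v.mean(),2,.018))
    m=ok&(H>8)&(H<32)&(abs(Z-.025)<.004)&(abs(X-.43)<.07)&(abs(Y-.33)<.09)
    R=cv2.minAreaRect((P[m][:,:2]*1000).astype(np.float32));print("block",R)
    m=gold&(abs(X-.42)<.06)&(abs(Y-.32)<.07)
    for nm,mm in(("roof",m&(abs(Z-.117)<.004)),("pictop",m&(abs(Z-.106)<.003)),("bodyall",m&(Z>.04)&(Z<.1))):
        q=P[mm];print(nm,len(q),q.mean(0),q.min(0),q.max(0),cv2.minAreaRect((q[:,:2]*1000).astype(np.float32)))
    m=ok&(abs(Y+.21)<.06)&(abs(X-.62)<.06)&(Z>.198-.004)&(Z<.2)
    print("hungroof",P[m].mean(0),m.sum())
c=env.get_calibration("wrist");s=env.get_state();w,*v=s["orientation"];T=Ro.from_quat([*v,w]).as_matrix()
R=np.array(c["R"]);o=-R.T@np.array(c["t"]).ravel();print("cam in tool",T.T@(o-s["tcp_pos"]),(R@T).round(3),c["mtx"][0][0])
E
python3 m2.py
```

```text
scene rod yaw 7.010290295680983 x@y=-.1,.05 [0.59576447 0.57731944] z [0.19319775 0.19555931]
strip 224 px 299.5982142857143 294.41964285714283 mean [ 0.60222139 -0.07784066  0.01898391] [ 0.53351656 -0.09149843  0.0124521 ] [ 0.6530481  -0.06640802  0.02285236] planeray [ 0.60238783 -0.07749115  0.018     ]
flag/wrap 23 px 298.5217391304348 257.4347826086956 mean [ 0.59384546 -0.07823177  0.19147638] [ 0.58981859 -0.08421861  0.16722124] [ 0.5969126  -0.07273188  0.19618043] planeray [ 0.53858191 -0.0118195   0.018     ]
block ((422.5782165527344, 327.9036865234375), (61.141014099121094, 112.94974517822266), 11.476722717285156)
roof 99 [0.40890421 0.31127484 0.11711553] [0.39409403 0.29433385 0.11349763] [0.42426557 0.32828523 0.1207645 ] ((408.4034423828125, 311.61932373046875), (27.097627639770508, 32.45096206665039), 11.398763656616211)
pictop 75 [0.42410303 0.31228809 0.10607574] [0.39853625 0.28084762 0.10305468] [0.43501475 0.34555722 0.10894174] ((413.2569885253906, 311.3703918457031), (33.58095932006836, 65.92253112792969), 10.467966079711914)
bodyall 60 [0.43077055 0.286557
[... 1005 characters left out ...]
 313.1288757324219), (26.22745132446289, 32.19584655761719), 11.147525787353516)
pictop 125 [0.42586216 0.31887007 0.10580455] [0.3961489  0.28447986 0.1030038 ] [0.43880415 0.34950022 0.10899535] ((416.0227966308594, 314.1875), (35.2962532043457, 65.67816925048828), 11.618541717529297)
bodyall 157 [0.42029745 0.33434547 0.07167923] [0.39377989 0.29600304 0.04003584] [0.42946683 0.35093315 0.09998012] ((410.84124755859375, 322.96832275390625), (34.175079345703125, 54.68313980102539), 3.2837135791778564)
hungroof [ 0.61693823 -0.21022122  0.19602368] 106
cam in tool [ 0.06914602 -0.00064391 -0.14209286] [[ 0.     1.    -0.001]
 [-0.962 -0.    -0.273]
 [-0.273  0.001  0.962]] 359.4335425069479
```

Request:
arm_command:
  rows:
    - {"delta_pos": [0,0,-0.2],"rot": [0,0,-0.0229],"fingers": 0}
    - {"delta_pos": [0,0,-0.2],"rot": [0,0,-0.0229],"fingers": 0}
    - {"delta_pos": [0,0,-0.2],"rot": [0,0,-0.0229],"fingers": 0}
    - {"delta_pos": [0,0,-0.2],"rot": [0,0,-0.0229],"fingers": 0}
    - {"delta_pos": [0,0,-0.2],"rot": [0,0,-0.0229],"fingers": 0}
    - {"delta_pos": [0,0,-0.2],"rot": [0,0,-0.0229],"fingers": 0}
    - {"delta_pos": [0,0,-0.2],"rot": [0,0,-0.0229],"fingers": 0}
    - {"delta_pos": [0,0,-0.2],"rot": [0,0,-0.0229],"fingers": 0}
    - {"delta_pos": [0,0,-0.2],"rot": [0,0,-0.0229],"fingers": 0}
    - {"delta_pos": [0,0,-0.2],"rot": [0,0,-0.0229],"fingers": 0}
    - {"delta_pos": [0,0,-0.2],"rot": [0,0,-0.0229],"fingers": 0}
    - {"delta_pos": [0,0,-0.2],"rot": [0,0,-0.0229],"fingers": 0}
    - {"delta_pos": [0,0,-0.2],"rot": [0,0,-0.0229],"fingers": 0}
    - {"delta_pos": [0,0,-0.2],"rot": [0,0,-0.0229],"fingers": 0}
    - {"delta_pos": [0,0,-0.2],"rot": [0,0,-0.0229],"fingers": 0}
    - {"delta_pos": [0,0,-0.2],"rot": [0,0,-0.0229],"fingers": 0}
    - {"delta_pos": [0,0,-0.2],"rot": [0,0,-0.0229],"fingers": 0}
    - {"delta_pos": [0,0,-0.2],"rot": [0,0,-0.0229],"fingers": 0}
    - {"delta_pos": [0,0,-0.2],"rot": [0,0,-0.0229],"fingers": 0}
    - {"delta_pos": [0,0,-0.2],"rot": [0,0,-0.0229],"fingers": 0}

```text
clock: 2.1
tcp_pos: [0.2587, -0.5133, 0.3109]
orientation: [-0.0, -0.104, 0.995, 0.001]
wrist_force: [-0.0, -0.0, 0.5]
finger_gap: 0.0854
```

```bash
cat >> h.py <<'E'
def tool():
    s=env.get_state();w,*v=s["orientation"];return s,Ro.from_quat([*v,w]).as_matrix()
def goto(X):
    s,T=tool();print("clock",s["clock"],"tcp",s["tcp_pos"].round(4),"yaw",np.degrees(np.arctan2(T[1,0],T[0,0])).round(2),"tilt",T[:,2].round(4),"gap",s["finger_gap"],"F",s["wrist_force"].round(2))
    D=T.T@(np.array(X)-s["tcp_pos"])/.02;print("tool delta units",D.round(3))
E
python3 -c "
from h import *
goto([.42,-.15,.31]);goto([.428,.316,.2])"
```

```text
clock 2.1 tcp [ 0.2587 -0.5133  0.3109] yaw -168.03 tilt [-4.0e-04  1.1e-03 -1.0e+00] gap 0.08542685136301392 F [-0.02 -0.05  0.48]
tool delta units [-11.657  16.096   0.062]
clock 2.1 tcp [ 0.2587 -0.5133  0.3109] yaw -168.03 tilt [-4.0e-04  1.1e-03 -1.0e+00] gap 0.08542685136301392 F [-0.02 -0.05  0.48]
tool delta units [-16.88   38.801   5.587]
```

Request:
arm_command:
  rows:
    - {"delta_pos": [-0.8,1,0],"fingers": 0}
    - {"delta_pos": [-0.8,1,0],"fingers": 0}
    - {"delta_pos": [-0.8,1,0],"fingers": 0}
    - {"delta_pos": [-0.8,1,0],"fingers": 0}
    - {"delta_pos": [-0.8,1,0],"fingers": 0}
    - {"delta_pos": [-0.8,1,0],"fingers": 0}
    - {"delta_pos": [-0.8,1,0],"fingers": 0}
    - {"delta_pos": [-0.8,1,0],"fingers": 0}
    - {"delta_pos": [-0.8,1,0],"fingers": 0}
    - {"delta_pos": [-0.8,1,0],"fingers": 0}
    - {"delta_pos": [-0.8,1,0],"fingers": 0}
    - {"delta_pos": [-0.8,1,0],"fingers": 0}
    - {"delta_pos": [-0.8,1,0],"fingers": 0}
    - {"delta_pos": [-0.8,1,0],"fingers": 0}
    - {"delta_pos": [-0.8,1,0],"fingers": 0}
    - {"delta_pos": [-0.8,1,0],"fingers": 0}
    - {"delta_pos": [-0.8,1,0],"fingers": 0}
    - {"delta_pos": [-0.8,1,0],"fingers": 0}
    - {"delta_pos": [-0.8,1,0],"fingers": 0}
    - {"delta_pos": [-0.8,1,0],"fingers": 0}

```text
schema error: expected keys delta_pos, rot, fingers
```

Request:
arm_command:
  rows:
    - {"delta_pos": [-0.05,1,0.3],"rot": [0,0,0.0016],"fingers": 0}
    - {"delta_pos": [-0.05,1,0.3],"fingers": 0}
    - {"delta_pos": [-0.05,1,0.3],"fingers": 0}
    - {"delta_pos": [-0.05,1,0.3],"fingers": 0}
    - {"delta_pos": [-0.05,1,0.3],"fingers": 0}
    - {"delta_pos": [-0.05,1,0.3],"fingers": 0}
    - {"delta_pos": [-0.05,1,0.3],"fingers": 0}
    - {"delta_pos": [-0.05,1,0.3],"fingers": 0}
    - {"delta_pos": [-0.05,1,0.3],"fingers": 0}
    - {"delta_pos": [-0.05,1,0.3],"fingers": 0}
    - {"delta_pos": [-0.05,1,0.3],"fingers": 0}
    - {"delta_pos": [-0.05,1,0.3],"fingers": 0}
    - {"delta_pos": [-0.05,1,0.3],"fingers": 0}
    - {"delta_pos": [-0.05,1,0.3],"fingers": 0}
    - {"delta_pos": [-0.05,1,0.3],"fingers": 0}
    - {"delta_pos": [-0.05,1,0.3],"fingers": 0}
    - {"delta_pos": [-0.05,1,0.3],"fingers": 0}
    - {"delta_pos": [-0.05,1,0.3],"fingers": 0}
    - {"delta_pos": [-0.05,0.7,0.2],"fingers": 0}
    - {"delta_pos": [0,0,0],"fingers": 0}

```text
schema error: expected keys delta_pos, rot, fingers
```

Run:
```python
from h import *
goto([.428,.316,.2])
im,d,c=grab("wrist");cv2.imwrite("pics/w1.png",im);np.savez("w1.npz",im=im,d=d,**{k:np.array(v) for k,v in c.items() if k in("mtx","R","t")})
P=pts(d,c);H,S,V=cv2.split(cv2.cvtColor(im,cv2.COLOR_BGR2HSV));Z=P[...,2]
m0=(d>0)&(H>8)&(H<34)&(S>80)&(abs(P[...,0]-.42)<.06)&(abs(P[...,1]-.32)<.08)
for nm,m in(("roof",m0&(abs(Z-.117)<.003)),("pictop",m0&(abs(Z-.106)<.0025)),("block",m0&(abs(Z-.025)<.003))):
    q=P[m];print(nm,len(q))
    if len(q)>5: print(q.mean(0),cv2.minAreaRect((q[:,:2]*1000).astype(np.float32)))
```

```text
clock 2.1 tcp [ 0.2587 -0.5133  0.3109] yaw -168.03 tilt [-4.0e-04  1.1e-03 -1.0e+00] gap 0.08542685136301392 F [-0.02 -0.05  0.48]
tool delta units [-16.88   38.801   5.587]
roof 0
pictop 0
block 0
```

View pics/w1.png

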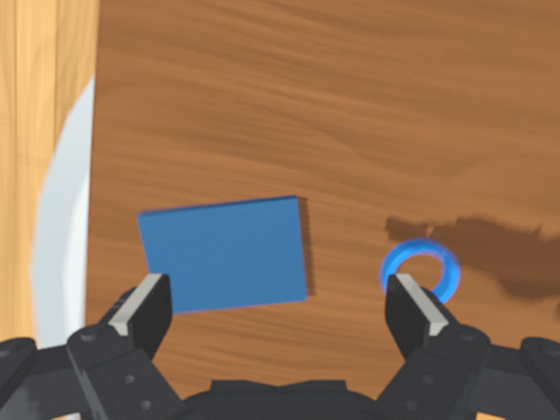

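The moves were refused because every row needs all its keys. The wrist view still shows the starting spot: book at (225,255), tape roll at (420,270). Sending them again.

Request:
arm_command:
  rows:
    - {"delta_pos": [-0.8,1,0],"rot": [0,0,0],"fingers": 0}
    - {"delta_pos": [-0.8,1,0],"rot": [0,0,0],"fingers": 0}
    - {"delta_pos": [-0.8,1,0],"rot": [0,0,0],"fingers": 0}
    - {"delta_pos": [-0.8,1,0],"rot": [0,0,0],"fingers": 0}
    - {"delta_pos": [-0.8,1,0],"rot": [0,0,0],"fingers": 0}
    - {"delta_pos": [-0.8,1,0],"rot": [0,0,0],"fingers": 0}
    - {"delta_pos": [-0.8,1,0],"rot": [0,0,0],"fingers": 0}
    - {"delta_pos": [-0.8,1,0],"rot": [0,0,0],"fingers": 0}
    - {"delta_pos": [-0.8,1,0],"rot": [0,0,0],"fingers": 0}
    - {"delta_pos": [-0.8,1,0],"rot": [0,0,0],"fingers": 0}
    - {"delta_pos": [-0.8,1,0],"rot": [0,0,0],"fingers": 0}
    - {"delta_pos": [-0.8,1,0],"rot": [0,0,0],"fingers": 0}
    - {"delta_pos": [-0.8,1,0],"rot": [0,0,0],"fingers": 0}
    - {"delta_pos": [-0.8,1,0],"rot": [0,0,0],"fingers": 0}
    - {"delta_pos": [-0.8,1,0],"rot": [0,0,0],"fingers": 0}
    - {"delta_pos": [-0.8,1,0],"rot": [0,0,0],"fingers": 0}
    - {"delta_pos": [-0.8,1,0],"rot": [0,0,0],"fingers": 0}
    - {"delta_pos": [-0.8,1,0],"rot": [0,0,0],"fingers": 0}
    - {"delta_pos": [-0.8,1,0],"rot": [0,0,0],"fingers": 0}
    - {"delta_pos": [-0.8,1,0],"rot": [0,0,0],"fingers": 0}

```text
clock: 4.15
tcp_pos: [0.4918, -0.0562, 0.3109]
orientation: [-0.0, -0.1, 0.995, 0.0]
wrist_force: [0.9, 0.2, 0.8]
finger_gap: 0.0854
```

Request:
arm_command:
  rows:
    - {"delta_pos": [-0.05,1,0.3],"rot": [0,0,0.0016],"fingers": 0}
    - {"delta_pos": [-0.05,1,0.3],"rot": [0,0,0],"fingers": 0}
    - {"delta_pos": [-0.05,1,0.3],"rot": [0,0,0],"fingers": 0}
    - {"delta_pos": [-0.05,1,0.3],"rot": [0,0,0],"fingers": 0}
    - {"delta_pos": [-0.05,1,0.3],"rot": [0,0,0],"fingers": 0}
    - {"delta_pos": [-0.05,1,0.3],"rot": [0,0,0],"fingers": 0}
    - {"delta_pos": [-0.05,1,0.3],"rot": [0,0,0],"fingers": 0}
    - {"delta_pos": [-0.05,1,0.3],"rot": [0,0,0],"fingers": 0}
    - {"delta_pos": [-0.05,1,0.3],"rot": [0,0,0],"fingers": 0}
    - {"delta_pos": [-0.05,1,0.3],"rot": [0,0,0],"fingers": 0}
    - {"delta_pos": [-0.05,1,0.3],"rot": [0,0,0],"fingers": 0}
    - {"delta_pos": [-0.05,1,0.3],"rot": [0,0,0],"fingers": 0}
    - {"delta_pos": [-0.05,1,0.3],"rot": [0,0,0],"fingers": 0}
    - {"delta_pos": [-0.05,1,0.3],"rot": [0,0,0],"fingers": 0}
    - {"delta_pos": [-0.05,1,0.3],"rot": [0,0,0],"fingers": 0}
    - {"delta_pos": [-0.05,1,0.3],"rot": [0,0,0],"fingers": 0}
    - {"delta_pos": [-0.05,1,0.3],"rot": [0,0,0],"fingers": 0}
    - {"delta_pos": [-0.05,1,0.3],"rot": [0,0,0],"fingers": 0}
    - {"delta_pos": [-0.05,0.7,0.2],"rot": [0,0,0],"fingers": 0}
    - {"delta_pos": [0,0,0],"rot": [0,0,0],"fingers": 0}

```text
clock: 6.15
tcp_pos: [0.4376, 0.3145, 0.1982]
orientation: [-0.001, -0.097, 0.995, -0.0]
wrist_force: [-0.1, -0.8, -0.1]
finger_gap: 0.0851
```

Run:
```python
from h import *
goto([.428,.316,.2])
im,d,c=grab("wrist");cv2.imwrite("pics/w2.png",im);np.savez("w2.npz",im=im,d=d,**{k:np.array(v) for k,v in c.items() if k in("mtx","R","t")})
P=pts(d,c);H,S,V=cv2.split(cv2.cvtColor(im,cv2.COLOR_BGR2HSV));Z=P[...,2]
m0=(d>0)&(H>8)&(H<34)&(S>80)&(abs(P[...,0]-.42)<.06)&(abs(P[...,1]-.32)<.08)
for nm,m in(("roof",m0&(abs(Z-.117)<.003)),("pictop",m0&(abs(Z-.106)<.0025)),("block",m0&(abs(Z-.025)<.003))):
    q=P[m];print(nm,len(q))
    if len(q)>5: print(q.mean(0),cv2.minAreaRect((q[:,:2]*1000).astype(np.float32)))
```

```text
clock 6.15 tcp [0.4376 0.3145 0.1982] yaw -168.91 tilt [-1.5e-03 -7.0e-04 -1.0e+00] gap 0.08509624099373941 F [-0.06 -0.81 -0.07]
tool delta units [ 0.456  0.167 -0.089]
roof 1941
[0.40904274 0.31311412 0.11654921] ((409.2874450683594, 313.29937744140625), (26.25996971130371, 29.666757583618164), 10.436986923217773)
pictop 946
[0.42444797 0.31618204 0.10558109] ((412.9444885253906, 313.68194580078125), (33.749839782714844, 65.55956268310547), 11.144447326660156)
block 3729
[0.41731797 0.33879688 0.02457739] ((423.80657958984375, 330.0600891113281), (60.10271072387695, 110.22453308105469), 11.064425468444824)
```

View pics/w2.png

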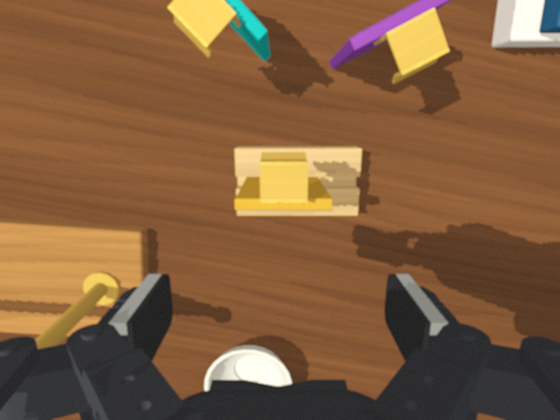

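The view shows the picture top at about (285,203), the hook at (285,178), and the block spanning x 235–361. All three agree with the other cameras: slab centre is about (0.426, 0.316), yaw 11.1°. Grasping now.

Request:
arm_command:
  rows:
    - {"delta_pos": [0.45,0.19,0],"rot": [0,0,0],"fingers": 0}
    - {"delta_pos": [0,0,0.75],"rot": [0,0,0],"fingers": 0}
    - {"delta_pos": [0,0,0.75],"rot": [0,0,0],"fingers": 0}
    - {"delta_pos": [0,0,0.75],"rot": [0,0,0],"fingers": 0}
    - {"delta_pos": [0,0,0.75],"rot": [0,0,0],"fingers": 0}
    - {"delta_pos": [0,0,0.75],"rot": [0,0,0],"fingers": 0}
    - {"delta_pos": [0,0,0.75],"rot": [0,0,0],"fingers": 0}
    - {"delta_pos": [0,0,0.75],"rot": [0,0,0],"fingers": 0}
    - {"delta_pos": [0,0,0.75],"rot": [0,0,0],"fingers": 0}
    - {"delta_pos": [0,0,0.75],"rot": [0,0,0],"fingers": 0}
    - {"delta_pos": [0,0,0],"rot": [0,0,0],"fingers": 0}

```text
clock: 7.3
tcp_pos: [0.4272, 0.314, 0.0629]
orientation: [-0.002, -0.096, 0.995, -0.001]
wrist_force: [0.4, -0.5, 0.7]
finger_gap: 0.0856
```

```bash
python3 -c "
from h import *
goto([.428,.3165,.0633])"
```

```text
clock 7.3 tcp [0.4272 0.314  0.0629] yaw -169.04 tilt [-0.0031 -0.0018 -1.    ] gap 0.08562804148550505 F [ 0.42 -0.45  0.7 ]
tool delta units [-0.064  0.117 -0.021]
```

Request:
arm_command:
  rows:
    - {"delta_pos": [-0.05,0.12,0],"rot": [0,0,0],"fingers": 0}
    - {"delta_pos": [0,0,0],"rot": [0,0,0],"fingers": 0.1}
    - {"delta_pos": [0,0,0],"rot": [0,0,0],"fingers": 0.15}
    - {"delta_pos": [0,0,0],"rot": [0,0,0],"fingers": 0.2}
    - {"delta_pos": [0,0,0],"rot": [0,0,0],"fingers": 0.25}
    - {"delta_pos": [0,0,0],"rot": [0,0,0],"fingers": 0.4}
    - {"delta_pos": [0,0,0],"rot": [0,0,0],"fingers": 0.4}
    - {"delta_pos": [0,0,0],"rot": [0,0,0],"fingers": 0.4}
  squeeze: 35

```text
clock: 8.1
tcp_pos: [0.43, 0.3181, 0.0651]
orientation: [0.001, -0.096, 0.995, 0.0]
wrist_force: [-0.4, -1.6, 5.9]
finger_gap: 0.0658
```

Request:
arm_command:
  rows:
    - {"delta_pos": [0,0,-0.3],"rot": [0,0,0],"fingers": 0.4}
    - {"delta_pos": [0,0,-0.5],"rot": [0,0,0],"fingers": 0.4}
    - {"delta_pos": [0,0,-1],"rot": [0,0,0],"fingers": 0.4}
    - {"delta_pos": [0,0,-1],"rot": [0,0,0],"fingers": 0.4}
    - {"delta_pos": [0,0,-1],"rot": [0,0,0],"fingers": 0.4}
    - {"delta_pos": [0,0,-1],"rot": [0,0,0],"fingers": 0.4}
    - {"delta_pos": [0,0,-1],"rot": [0,0,0],"fingers": 0.4}
    - {"delta_pos": [0,0,-1],"rot": [0,0,0],"fingers": 0.4}
    - {"delta_pos": [0,0,-1],"rot": [0,0,0],"fingers": 0.4}
    - {"delta_pos": [0,0,-1],"rot": [0,0,0],"fingers": 0.4}
    - {"delta_pos": [0,0,0],"rot": [0,0,0],"fingers": 0.4}
    - {"delta_pos": [0,0,0],"rot": [0,0,0],"fingers": 0.4}

```text
clock: 9.3
tcp_pos: [0.4293, 0.3181, 0.2403]
orientation: [0.0, -0.096, 0.995, 0.0]
wrist_force: [0.2, -0.2, -0.7]
finger_gap: 0.0653
```

Run:
```python
from h import *
goto([.428,.3165,.2633])
im,d,c=grab("wrist");cv2.imwrite("pics/w3.png",im);np.savez("w3.npz",im=im,d=d,**{k:np.array(v) for k,v in c.items() if k in("mtx","R","t")})
s,T=tool()
P=(pts(d,c)-s["tcp_pos"])@T;H,S,V=cv2.split(cv2.cvtColor(im,cv2.COLOR_BGR2HSV))
m0=(d>0)&(H>8)&(H<34)&(S>80)&(abs(P[...,1])<.045)&(P[...,2]<0.0)&(P[...,2]>-.08)&(abs(P[...,0])<.06)
q=P[m0];print(len(q),np.percentile(q,[1,50,99],0))
for lo,hi in((-.06,-.048),(-.048,-.038)):
    m=m0&(P[...,2]>lo)&(P[...,2]<hi);q=P[m];print(lo,len(q))
    if len(q)>5: print(q.mean(0),np.median(q,0),cv2.minAreaRect((q[:,:2]*1000).astype(np.float32)))
```

```text
clock 9.3 tcp [0.4293 0.3181 0.2403] yaw -168.94 tilt [ 5.e-04  3.e-04 -1.e+00] gap 0.06532806908164421 F [ 0.15 -0.22 -0.72]
tool delta units [ 0.08  -0.066 -1.149]
18567 [[ 0.00037724 -0.03188351 -0.05348655]
 [ 0.01803722  0.00060849 -0.05069949]
 [ 0.03730486  0.0332968  -0.00443596]]
-0.06 9631
[ 0.02219638  0.00072217 -0.05197748] [ 0.02252466  0.00087753 -0.05204201] ((11.527652740478516, -0.15405654907226562), (89.89466857910156, 46.33146667480469), 89.60660552978516)
-0.048 3843
[ 0.014329    0.00058475 -0.04150047] [ 0.0072902   0.00059599 -0.04111543] ((15.213808059692383, -0.3197364807128906), (88.3158950805664, 42.53960418701172), 82.31075286865234)
```

View pics/w3.png

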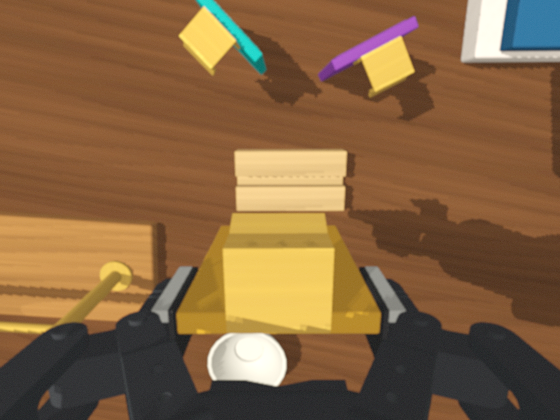

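The picture is held upright by its side edges: top edge at row 325, hook at (278,270), block empty. Next I'll get its tilt and the hook's place in the tool frame.

```bash
cat > held.py <<'E'
from h import *
def held(d,c,s,T,im):
    P=(pts(d,c)-s["tcp_pos"])@T;H,S,V=cv2.split(cv2.cvtColor(im,cv2.COLOR_BGR2HSV))
    m=(d>0)&(H>8)&(H<34)&(S>80)&(abs(P[...,1])<.017)&(P[...,2]<-.042)&(P[...,2]>-.062)&(P[...,0]>0)&(P[...,0]<.045)
    q=P[m]
    A=np.c_[q[:,:2],np.ones(len(q))]
    for _ in range(4):
        k,*_r=np.linalg.lstsq(A,q[:,2],rcond=None);r=q[:,2]-A@k;g=abs(r)<.0015;q=q[g];A=A[g]
    print("roof n",len(q),"slopes x,y deg",np.degrees(np.arctan(k[:2])).round(2),"pct",np.percentile(q,[1,50,99],0).round(4).tolist())
    m=(d>0)&(H>8)&(H<34)&(S>80)&(abs(P[...,1])>.0175)&(abs(P[...,1])<.031)&(P[...,2]<-.034)&(P[...,2]>-.048)&(abs(P[...,0])<.02)
    print("slab top",m.sum(),np.percentile(P[m],[1,50,99],0).round(4).tolist())
E
python3 - <<'E'
from held import *
z=np.load("w3.npz");s,T=tool();held(z["d"],z,s,T,z["im"])
E
```

```text
roof n 7946 slopes x,y deg [1.68 0.08] pct [[0.0085, -0.014, -0.0532], [0.0206, 0.0006, -0.052], [0.0342, 0.0155, -0.0505]]
slab top 2606 [[0.0004, -0.0307, -0.0424], [0.0063, -0.0176, -0.0408], [0.0087, 0.0308, -0.0343]]
```

Request:
arm_command:
  rows:
    - {"delta_pos": [0,0,-0.75],"rot": [0,0,0.0037],"fingers": 0.4}
    - {"delta_pos": [0,0,-0.75],"rot": [0,0,0.0037],"fingers": 0.4}
    - {"delta_pos": [0,0,-0.75],"rot": [0,0,0.0037],"fingers": 0.4}
    - {"delta_pos": [-0.3,-0.5,0],"rot": [0,0,0],"fingers": 0.4}
    - {"delta_pos": [-0.5,-1,0],"rot": [0,0,0],"fingers": 0.4}
    - {"delta_pos": [-0.5,-1,0],"rot": [0,0,0],"fingers": 0.4}
    - {"delta_pos": [-0.5,-1,0],"rot": [0,0,0],"fingers": 0.4}
    - {"delta_pos": [-0.5,-1,0],"rot": [0,0,0],"fingers": 0.4}
    - {"delta_pos": [-0.5,-1,0],"rot": [0,0,0],"fingers": 0.4}
    - {"delta_pos": [-0.5,-1,0],"rot": [0,0,0],"fingers": 0.4}
    - {"delta_pos": [-0.5,-1,0],"rot": [0,0,0],"fingers": 0.4}
    - {"delta_pos": [-0.5,-1,0],"rot": [0,0,0],"fingers": 0.4}
    - {"delta_pos": [-0.5,-1,0],"rot": [0,0,0],"fingers": 0.4}
    - {"delta_pos": [-0.5,-1,0],"rot": [0,0,0],"fingers": 0.4}
    - {"delta_pos": [-0.5,-1,0],"rot": [0,0,0],"fingers": 0.4}
    - {"delta_pos": [-0.5,-1,0],"rot": [0,0,0],"fingers": 0.4}
    - {"delta_pos": [-0.5,-1,0],"rot": [0,0,0],"fingers": 0.4}
    - {"delta_pos": [-0.27,-0.94,0],"rot": [0,0,0],"fingers": 0.4}
    - {"delta_pos": [0,0,0],"rot": [0,0,0],"fingers": 0.4}

```text
clock: 11.25
tcp_pos: [0.6056, 0.0458, 0.2833]
orientation: [-0.001, -0.06, 0.998, -0.0]
wrist_force: [0.3, 0.9, -1.1]
finger_gap: 0.0656
```

```bash
cat > look.py <<'E'
import sys
from held import *
tag=sys.argv[1]
s,T=tool()
im,d,c=grab("wrist");cv2.imwrite(f"pics/{tag}w.png",im);held(d,c,s,T,im)
z0=s["tcp_pos"][2]
def rod(P,im,d,nm,hk):
    H,S,V=cv2.split(cv2.cvtColor(im,cv2.COLOR_BGR2HSV));X,Y,Z=P[...,0],P[...,1],P[...,2]
    m=(d>0)&(H>8)&(H<34)&(S>80)&(Z>.185)&(Z<.1965)&(abs(X-.597+.1237*(Y+.1))<.012)&(Y<.14)&(Y>-.33)&((Y<-.25)|(Y>-.17))&(abs(Y-hk[1])>.02)
    q=P[m]; 
    if len(q)<20: print(nm,"few",len(q));return
    A=np.polyfit(q[:,1],q[:,0],1);print(nm,"rod n",len(q),"yaw %.2f"%-np.degrees(np.arctan(A[0])),"x@hooky %.4f"%np.polyval(A,hk[1]),"zmax",np.percentile(Z[m],97),"Y",q[:,1].min(),q[:,1].max())
hk=s["tcp_pos"]+T@[.0283,.0007,-.0453]
print("hook est",hk.round(4))
rod(pts(d,c),im,d,"wrist",hk)
for n in("scene","side"):
    im,d,c=grab(n);cv2.imwrite(f"pics/{tag}{n}.png",im);P=pts(d,c);rod(P,im,d,n,hk)
    H,S,V=cv2.split(cv2.cvtColor(im,cv2.COLOR_BGR2HSV))
    Q=P-hk;m=(d>0)&(H>8)&(H<34)&(S>80)&(abs(Q[...,2]-.006)<.004)&(np.linalg.norm(Q[...,:2],axis=-1)<.03)
    if m.sum()>5:print(n,"roof",m.sum(),cv2.minAreaRect((P[m][:,:2]*1000).astype(np.float32)),"z",np.median(P[m][:,2]))
    K=np.array(c["mtx"]);print("proj hook",proj(c,hk))
goto([.605,.0489,.285])
E
python3 look.py a
```

```text
roof n 8221 slopes x,y deg [1.28 0.06] pct [[0.0087, -0.0141, -0.0524], [0.0213, 0.0007, -0.0512], [0.0346, 0.0153, -0.0499]]
slab top 2525 [[0.0009, -0.0307, -0.0415], [0.0065, -0.0176, -0.04], [0.009, 0.0308, -0.0342]]
hook est [0.5775 0.0432 0.3286]
wrist rod n 4124 yaw 6.94 x@hooky 0.5780 zmax 0.19450484325726977 Y -0.14056972481368768 0.1399944647467238
scene rod n 596 yaw 6.98 x@hooky 0.5783 zmax 0.19585827122570929 Y -0.3298729724851453 0.02315158754154493
scene roof 43 ((583.4258422851562, 41.030029296875), (26.393465042114258, 24.429428100585938), 8.183016777038574) z 0.3354017808798709
proj hook [340.77159283 171.18023401]
side rod n 315 yaw 7.11 x@hooky 0.5811 zmax 0.19601976664448958 Y -0.32952288711171573 0.13950003435077477
side roof 144 ((586.9072875976562, 45.56787109375), (26.910446166992188, 34.58905029296875), 7.244790554046631) z 0.3362634322528337
proj hook [211.092568   138.98337187]
clock 11.4 tcp [0.6046 0.0487 0.2846] yaw -172.95 tilt [-1.4e-03  3.0e-04 -1.0e+00] gap 0.06530918784231492 F [-0.01  0.21 -1.57]
tool delta units [-0.021  0.01  -0.021]
```

View pics/aw.png

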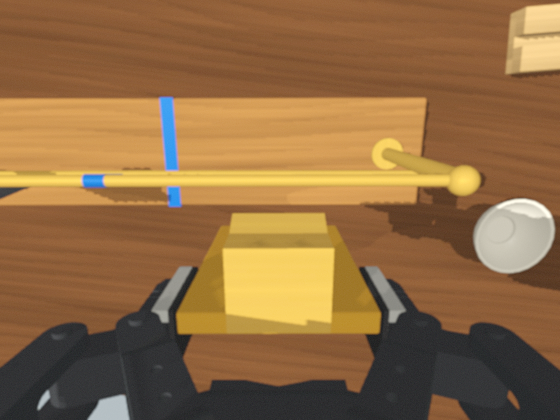

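The view shows the rod at row 180, the tape at (95,181), and the held hook centred at x=278. All three cameras put the hook 1–2 mm to the robot side of the rod; I'll add 1 mm and descend.

Request:
arm_command:
  rows:
    - {"delta_pos": [0.05,0,0.4],"rot": [0,0,0],"fingers": 0.4}
    - {"delta_pos": [0,0,0.6],"rot": [0,0,0],"fingers": 0.4}
    - {"delta_pos": [0,0,0.6],"rot": [0,0,0],"fingers": 0.4}
    - {"delta_pos": [0,0,0.6],"rot": [0,0,0],"fingers": 0.4}
    - {"delta_pos": [0,0,0.6],"rot": [0,0,0],"fingers": 0.4}
    - {"delta_pos": [0,0,0.6],"rot": [0,0,0],"fingers": 0.4}
    - {"delta_pos": [0,0,0.6],"rot": [0,0,0],"fingers": 0.4}
    - {"delta_pos": [0,0,0.6],"rot": [0,0,0],"fingers": 0.4}
    - {"delta_pos": [0,0,0.6],"rot": [0,0,0],"fingers": 0.4}
    - {"delta_pos": [0,0,0],"rot": [0,0,0],"fingers": 0.4}

```text
clock: 12.4
tcp_pos: [0.6029, 0.0486, 0.1789]
orientation: [-0.002, -0.061, 0.998, 0.0]
wrist_force: [0.0, 0.1, -1.6]
finger_gap: 0.065
```

```bash
python3 look.py b
```

```text
roof n 8340 slopes x,y deg [1.29 0.12] pct [[0.0088, -0.0141, -0.0524], [0.0214, 0.0007, -0.0512], [0.0346, 0.0153, -0.0499]]
slab top 2518 [[0.0008, -0.0307, -0.0416], [0.0065, -0.0176, -0.04], [0.009, 0.0307, -0.0343]]
hook est [0.5749 0.0458 0.2243]
wrist rod n 8609 yaw 6.94 x@hooky 0.5771 zmax 0.1943225076915613 Y -0.06058878544384162 0.1399784928274257
scene rod n 565 yaw 7.00 x@hooky 0.5779 zmax 0.1957251138308347 Y -0.32987311698988653 0.011487210596994668
scene roof 35 ((578.37353515625, 36.34040069580078), (18.57692527770996, 29.139345169067383), 68.86807250976562) z 0.2319021264491906
proj hook [334.80343139 202.63288578]
side rod n 307 yaw 7.08 x@hooky 0.5809 zmax 0.19621566178612757 Y -0.32457487929907336 0.13925518047329785
side roof 108 ((585.7478637695312, 47.354408264160156), (26.208372116088867, 32.50103759765625), 6.514730453491211) z 0.23263462200514506
proj hook [215.04602506 178.96271602]
clock 12.55 tcp [0.6044 0.0486 0.1816] yaw -172.95 tilt [ 6.e-04 -1.e-04 -1.e+00] gap 0.06540986937931008 F [ 0.38 -0.34 -1.38]
tool delta units [-0.035  0.012 -5.169]
```

Request:
arm_command:
  rows:
    - {"delta_pos": [0.03,0,0.2],"rot": [0,0,0],"fingers": 0.4}
    - {"delta_pos": [0,0,0.2],"rot": [0,0,0],"fingers": 0.4}
    - {"delta_pos": [0,0,0.2],"rot": [0,0,0],"fingers": 0.4}
    - {"delta_pos": [0,0,0.2],"rot": [0,0,0],"fingers": 0.4}
    - {"delta_pos": [0,0,0.2],"rot": [0,0,0],"fingers": 0.4}
    - {"delta_pos": [0,0,0.2],"rot": [0,0,0],"fingers": 0.4}
    - {"delta_pos": [0,0,0.2],"rot": [0,0,0],"fingers": 0.4}

```text
clock: 13.25
tcp_pos: [0.6035, 0.0485, 0.1529]
orientation: [-0.0, -0.062, 0.998, -0.0]
wrist_force: [-0.5, 0.1, -1.6]
finger_gap: 0.0652
```

```bash
python3 look.py c
```

```text
roof n 8297 slopes x,y deg [1.3  0.15] pct [[0.0088, -0.0141, -0.0524], [0.0214, 0.0004, -0.0512], [0.0346, 0.0153, -0.0498]]
slab top 2535 [[0.0009, -0.0307, -0.0415], [0.0065, 0.0176, -0.04], [0.009, 0.0308, -0.0343]]
hook est [0.5753 0.0458 0.1982]
wrist rod n 10948 yaw 7.00 x@hooky 0.5768 zmax 0.19425003398741303 Y -0.041322427621952144 0.13306941997671567
scene rod n 566 yaw 7.01 x@hooky 0.5778 zmax 0.19574014491137498 Y -0.3298873288122444 0.005352743155936804
scene roof 35 ((572.8092651367188, 40.72218322753906), (8.34235954284668, 22.969524383544922), 10.897435188293457) z 0.2038048099671376
proj hook [333.67548093 210.01256547]
side rod n 320 yaw 7.08 x@hooky 0.5810 zmax 0.19614279224939662 Y -0.3256639409547557 0.1395045901252963
side roof 119 ((584.8818359375, 46.178871154785156), (26.433439254760742, 34.96553039550781), 12.127163887023926) z 0.20482714134198812
proj hook [215.63818173 187.8744803 ]
clock 13.4 tcp [0.6033 0.0485 0.1528] yaw -172.95 tilt [-8.e-04 -1.e-04 -1.e+00] gap 0.06525532830178117 F [ 0.29  0.66 -1.95]
tool delta units [-0.083  0.009 -6.608]
```

View pics/cw.png

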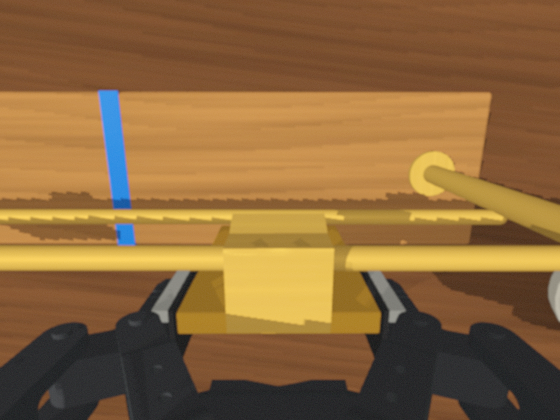

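The rod (row 258) now passes under the hook roof between lip and slab, with no contact force. Lowering to about 1.5 mm above home and holding there for a moment.

Request:
arm_command:
  rows:
    - {"delta_pos": [0,0,0.11],"rot": [0,0,0],"fingers": 0.4}
    - {"delta_pos": [0,0,0.11],"rot": [0,0,0],"fingers": 0.4}
    - {"delta_pos": [0,0,0.12],"rot": [0,0,0],"fingers": 0.4}
    - {"delta_pos": [0,0,0],"rot": [0,0,0],"fingers": 0.4}
    - {"delta_pos": [0,0,0],"rot": [0,0,0],"fingers": 0.4}
    - {"delta_pos": [0,0,0],"rot": [0,0,0],"fingers": 0.4}
    - {"delta_pos": [0,0,0],"rot": [0,0,0],"fingers": 0.4}

```text
clock: 14.1
tcp_pos: [0.6036, 0.0485, 0.1466]
orientation: [0.0, -0.061, 0.998, -0.0]
wrist_force: [0.2, -0.4, -1.2]
finger_gap: 0.0652
```

```bash
python3 look.py d|grep -v proj
```

```text
roof n 8021 slopes x,y deg [ 1.43 -0.05] pct [[0.0088, -0.0141, -0.0524], [0.021, 0.001, -0.0512], [0.0346, 0.0153, -0.0498]]
slab top 2511 [[0.0008, -0.0307, -0.0416], [0.0065, -0.0175, -0.04], [0.0091, 0.0308, -0.0342]]
hook est [0.5754 0.0457 0.1919]
wrist rod n 11345 yaw 6.94 x@hooky 0.5768 zmax 0.19424668605274187 Y -0.03758284189433783 0.12855200773556533
scene rod n 567 yaw 7.03 x@hooky 0.5777 zmax 0.1957506001589112 Y -0.32985078443896215 0.025627932626326917
scene roof 35 ((573.2978515625, 37.603118896484375), (8.11152458190918, 28.217620849609375), 13.567155838012695) z 0.19891035187133058
side rod n 324 yaw 7.09 x@hooky 0.5810 zmax 0.19620479257945628 Y -0.3297922003775672 0.13840367393124728
side roof 137 ((585.4414672851562, 46.799156188964844), (25.782270431518555, 58.14384841918945), 7.299809455871582) z 0.1984817039214513
clock 14.25 tcp [0.6036 0.0485 0.1466] yaw -172.95 tilt [ 1.e-04 -1.e-04 -1.e+00] gap 0.06568745617771782 F [ 0.14 -0.12 -0.18]
tool delta units [-0.074  0.009 -6.922]
```

Request:
arm_command:
  rows:
    - {"delta_pos": [0,-0.2,0],"rot": [0,0,0],"fingers": 0.4}
    - {"delta_pos": [0,-0.4,0],"rot": [0,0,0],"fingers": 0.4}
    - {"delta_pos": [0,-0.4,0],"rot": [0,0,0],"fingers": 0.4}
    - {"delta_pos": [0,-0.4,0],"rot": [0,0,0],"fingers": 0.4}
    - {"delta_pos": [0,-0.4,0],"rot": [0,0,0],"fingers": 0.4}
    - {"delta_pos": [0,-0.4,0],"rot": [0,0,0],"fingers": 0.4}
    - {"delta_pos": [0,-0.3,0],"rot": [0,0,0],"fingers": 0.4}
    - {"delta_pos": [0,0,0],"rot": [0,0,0],"fingers": 0.4}

```text
clock: 15.05
tcp_pos: [0.6098, -0.0021, 0.1465]
orientation: [0.0, -0.061, 0.998, -0.0]
wrist_force: [0.2, 0.1, -1.1]
finger_gap: 0.0653
```

```bash
cat > mk.py <<'E'
from h import *
s,T=tool();im,d,c=grab("wrist");P=pts(d,c);cv2.imwrite("pics/mk%.1f.png"%s["clock"],im)
H,S,V=cv2.split(cv2.cvtColor(im,cv2.COLOR_BGR2HSV))
hk=s["tcp_pos"]+T@[.0283,.0007,-.0447];print("hook",hk)
b=(H>100)&(H<125)&(S>120)&(d>0)
e=np.array([-.1227,.9924,0])
for nm,lo,hi in(("wrap",.184,.197),("flag",.15,.184),("strip",.013,.023)):
    q=P[b&(P[...,2]>lo)&(P[...,2]<hi)&(P[...,0]>.5)]
    if len(q)>8:
        a=(q-hk)@e;print(nm,len(q),"along from hook: mean %.4f min %.4f max %.4f"%(a.mean(),*np.percentile(a,[2,98])),q.mean(0).round(4))
E
python3 look.py e|grep -v proj; python3 mk.py
```

```text
roof n 8032 slopes x,y deg [1.49 0.04] pct [[0.0088, -0.0141, -0.0524], [0.0211, 0.0007, -0.0512], [0.0346, 0.0153, -0.0497]]
slab top 2514 [[0.0008, -0.0307, -0.0415], [0.0065, -0.0176, -0.04], [0.0091, 0.0307, -0.0343]]
hook est [ 0.5817 -0.0049  0.1918]
wrist rod n 10072 yaw 6.92 x@hooky 0.5829 zmax 0.19423967578145915 Y -0.08799289638888169 0.07934327541108431
scene rod n 472 yaw 7.04 x@hooky 0.5839 zmax 0.1959033238520263 Y -0.3298943132080727 -0.024968617825848284
scene roof 35 ((579.7818603515625, -17.31523323059082), (7.501485347747803, 33.73038864135742), 18.877708435058594) z 0.19775938716215935
side rod n 323 yaw 7.11 x@hooky 0.5872 zmax 0.19598517662086387 Y -0.3297179862798696 0.13939760530611686
side roof 132 ((591.9442749023438, -2.714590072631836), (27.0235652923584, 52.87082290649414), 9.361659049987793) z 0.19843527769741748
clock 15.2 tcp [ 0.6096 -0.001   0.1465] yaw -172.95 tilt [-1.e-04  1.e-04 -1.e+00] gap 0.06513125785450573 F [ 0.35  0.24 -0.04]
tool delta units [-0.076  2.505 -6.927]
hook [ 0.58146158 -0.00376986  0.19116202]
wrap 1256 along from hook: mean -0.0742 min -0.0804 max -0.0680 [ 0.5915 -0.0773  0.193 ]
flag 570 along from hook: mean -0.0744 min -0.0809 max -0.0679 [ 0.5927 -0.0773  0.1719]
strip 2460 along from hook: mean -0.0750 min -0.0813 max -0.0687 [ 0.5858 -0.0788  0.0185]
```

Request:
arm_command:
  rows:
    - {"delta_pos": [0,-0.3,0],"rot": [0,0,0],"fingers": 0.4}
    - {"delta_pos": [0,-0.4,0],"rot": [0,0,0],"fingers": 0.4}
    - {"delta_pos": [0,-0.4,0],"rot": [0,0,0],"fingers": 0.4}
    - {"delta_pos": [0,-0.4,0],"rot": [0,0,0],"fingers": 0.4}
    - {"delta_pos": [0,-0.4,0],"rot": [0,0,0],"fingers": 0.4}
    - {"delta_pos": [0,-0.4,0],"rot": [0,0,0],"fingers": 0.4}
    - {"delta_pos": [0,-0.4,0],"rot": [0,0,0],"fingers": 0.4}
    - {"delta_pos": [0,-0.4,0],"rot": [0,0,0],"fingers": 0.4}
    - {"delta_pos": [0,-0.4,0],"rot": [0,0,0],"fingers": 0.4}
    - {"delta_pos": [0,-0.22,0],"rot": [0,0,0],"fingers": 0.4}
    - {"delta_pos": [0,0,0],"rot": [0,0,0],"fingers": 0.4}
    - {"delta_pos": [0,0,0],"rot": [0,0,0],"fingers": 0.4}

```text
clock: 16.45
tcp_pos: [0.6188, -0.0749, 0.1465]
orientation: [-0.0, -0.061, 0.998, 0.0]
wrist_force: [-0.7, -0.1, -1.1]
finger_gap: 0.0653
```

```bash
python3 look.py f|grep -v proj; python3 mk.py
```

```text
roof n 8064 slopes x,y deg [ 1.46 -0.01] pct [[0.0088, -0.0141, -0.0524], [0.0211, 0.0007, -0.0512], [0.0347, 0.0153, -0.0497]]
slab top 2513 [[0.0009, -0.0307, -0.0416], [0.0065, -0.0176, -0.04], [0.0091, 0.0307, -0.0342]]
hook est [ 0.5906 -0.0777  0.1918]
wrist rod n 11357 yaw 6.90 x@hooky 0.5919 zmax 0.19424607845173586 Y -0.16062435810441456 0.006002784201634246
scene rod n 349 yaw 7.09 x@hooky 0.5927 zmax 0.19579507362095713 Y -0.3299096110054559 -0.09768345624284049
scene roof 27 ((590.2669067382812, -96.1768798828125), (7.16250467300415, 24.806671142578125), 21.590177536010742) z 0.1976396376523748
side rod n 339 yaw 7.11 x@hooky 0.5963 zmax 0.19625396482685178 Y -0.3291178572396321 0.13992202711115165
side roof 124 ((600.6941528320312, -75.86567687988281), (26.673269271850586, 56.87242889404297), 6.753900527954102) z 0.1984221350961075
clock 16.6 tcp [ 0.6187 -0.0745  0.1465] yaw -172.92 tilt [-1.e-04  1.e-04 -1.e+00] gap 0.06549382406507237 F [-0.68 -0.25 -0.23]
tool delta units [-0.079  6.209 -6.925]
hook [ 0.59056412 -0.07731498  0.19119666]
strip 2085 along from hook: mean -0.0010 min -0.0072 max 0.0052 [ 0.5756 -0.0802  0.0184]
```

View pics/fw.png

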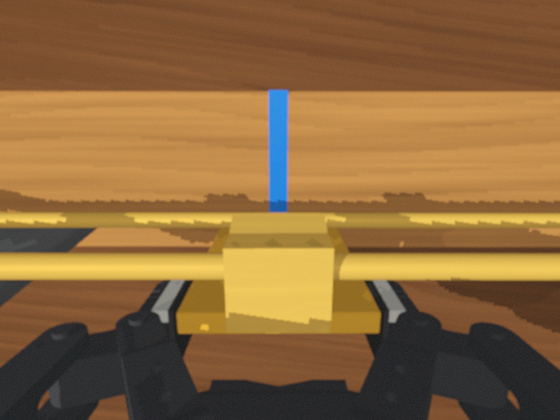

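The tape strip (x=278) lines up with the hook's centre (x=278). Seating it and releasing gently.

Request:
arm_command:
  rows:
    - {"delta_pos": [0,0,0.04],"rot": [0,0,0],"fingers": 0.4}
    - {"delta_pos": [0,0,0.04],"rot": [0,0,0],"fingers": 0.4}
    - {"delta_pos": [0,0,0],"rot": [0,0,0],"fingers": 0.4}
  squeeze: 20

```text
clock: 16.95
tcp_pos: [0.6187, -0.0747, 0.1447]
orientation: [-0.0, -0.062, 0.998, 0.0]
wrist_force: [-0.9, -0.3, 0.0]
finger_gap: 0.0654
```

Request:
arm_command:
  rows:
    - {"delta_pos": [0,0,0],"rot": [0,0,0],"fingers": 0.23}
    - {"delta_pos": [0,0,0],"rot": [0,0,0],"fingers": 0.21}
    - {"delta_pos": [0,0,0],"rot": [0,0,0],"fingers": 0.19}
    - {"delta_pos": [0,0,0],"rot": [0,0,0],"fingers": 0.17}
    - {"delta_pos": [0,0,0],"rot": [0,0,0],"fingers": 0.13}
    - {"delta_pos": [0,0,0],"rot": [0,0,0],"fingers": 0.08}
    - {"delta_pos": [0,0,0],"rot": [0,0,0],"fingers": 0}
    - {"delta_pos": [0,0,0],"rot": [0,0,0],"fingers": 0}
    - {"delta_pos": [0,0,0],"rot": [0,0,0],"fingers": 0}

```text
clock: 17.85
tcp_pos: [0.6188, -0.0749, 0.1449]
orientation: [-0.0, -0.062, 0.998, -0.0]
wrist_force: [1.0, 0.0, 0.2]
finger_gap: 0.0855
```

```bash
python3 look.py g|grep -v proj; python3 mk.py
```

```text
roof n 7661 slopes x,y deg [-1.43 -0.12] pct [[0.0089, -0.0141, -0.0513], [0.0213, 0.001, -0.0503], [0.0347, 0.0155, -0.0491]]
slab top 2279 [[0.0013, -0.0306, -0.0398], [0.0068, -0.0175, -0.0383], [0.0098, 0.0307, -0.0342]]
hook est [ 0.5906 -0.0777  0.1902]
wrist rod n 11509 yaw 6.96 x@hooky 0.5918 zmax 0.19425712815567994 Y -0.1595383547336177 0.004144673226769519
scene rod n 332 yaw 7.12 x@hooky 0.5926 zmax 0.19563285648942308 Y -0.3298778703200882 -0.09977941402000316
scene roof 20 ((589.3441162109375, -95.41553497314453), (4.98696231842041, 25.065595626831055), 16.320642471313477) z 0.19533197158629662
side rod n 359 yaw 7.10 x@hooky 0.5963 zmax 0.19611481157155577 Y -0.329783837758959 0.13880075279181742
side roof 119 ((600.7196655273438, -76.26545715332031), (26.36731719970703, 57.297149658203125), 5.838557243347168) z 0.19591347261526582
clock 18.0 tcp [ 0.6188 -0.0749  0.1449] yaw -172.95 tilt [ 1.e-04 -1.e-04 -1.e+00] gap 0.08541016617930694 F [ 0.43 -0.   -0.77]
tool delta units [-0.075  6.228 -7.005]
hook [ 0.59064407 -0.07769598  0.1896041 ]
strip 2051 along from hook: mean -0.0005 min -0.0066 max 0.0055 [ 0.5746 -0.0802  0.0184]
```

View pics/gw.png

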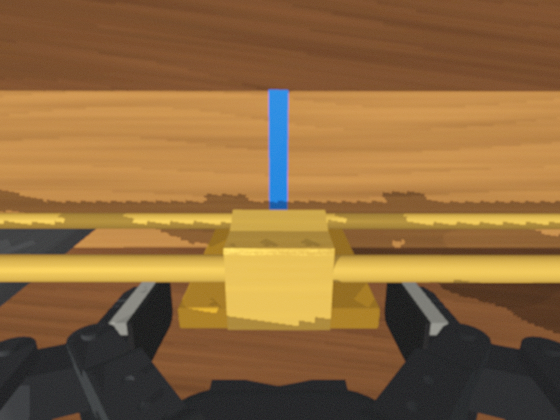

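It hangs free with the fingers clear on both sides of the frame (left finger ~150 and right ~405, frame 180–378). Retreating straight up.

Request:
arm_command:
  rows:
    - {"delta_pos": [0,0,-0.3],"rot": [0,0,0],"fingers": 0}
    - {"delta_pos": [0,0,-0.5],"rot": [0,0,0],"fingers": 0}
    - {"delta_pos": [0,0,-0.7],"rot": [0,0,0],"fingers": 0}
    - {"delta_pos": [0,0,-0.8],"rot": [0,0,0],"fingers": 0}
    - {"delta_pos": [0,0,-0.8],"rot": [0,0,0],"fingers": 0}
    - {"delta_pos": [0,0,-0.8],"rot": [0,0,0],"fingers": 0}
    - {"delta_pos": [0,0,-0.8],"rot": [0,0,0],"fingers": 0}
    - {"delta_pos": [0,0,-0.8],"rot": [0,0,0],"fingers": 0}
    - {"delta_pos": [0,0,-0.8],"rot": [0,0,0],"fingers": 0}
    - {"delta_pos": [0,0,0],"rot": [0,0,0],"fingers": 0}
    - {"delta_pos": [0,0,0],"rot": [0,0,0],"fingers": 0}
    - {"delta_pos": [0,0,0],"rot": [0,0,0],"fingers": 0}
    - {"delta_pos": [0,0,0],"rot": [0,0,0],"fingers": 0}

```text
clock: 19.35
tcp_pos: [0.6183, -0.0748, 0.2699]
orientation: [-0.001, -0.062, 0.998, 0.0]
wrist_force: [0.5, 0.3, -0.3]
finger_gap: 0.0851
```

Run:
```python
from h import *
goto([.6,-.07,.3])
for k in range(2):
    im,d,c=grab("wrist");P=pts(d,c);H,S,V=cv2.split(cv2.cvtColor(im,cv2.COLOR_BGR2HSV))
    e=np.array([-.1227,.9924,0]);f=np.array([.9924,.1227,0]);M=np.array([.5946,-.0776,.19]);Q=P-M;a=Q@e;b=Q@f;Z=Q[...,2]
    m=(d>0)&(H>8)&(H<34)&(S>80)&(abs(a)<.025)&(abs(b-.0)<.04)&(Z>.004)&(Z<.012)&(abs(b-.006)<.03)
    u=m&((b>.006)|(b<-.006));print("roof along pct",np.percentile(a[u],[2,50,98]).round(4),"x",np.percentile(b[m],[2,98]).round(4),"z",np.median(Z[m]).round(4),cv2.minAreaRect((P[m][:,:2]*1000).astype(np.float32)))
    bl=(d>0)&(H>100)&(H<125)&(S>120)&(abs(Z+.172)<.005)&(abs(a)<.04);print("strip along",a[bl].mean())
cv2.imwrite("pics/h.png",im)
for n in("scene","side"):
    im,d,c=grab(n);cv2.imwrite(f"pics/h{n}.png",im);P=pts(d,c)
    m=(d>0)&(abs(P[...,1]+.21)<.06)&(abs(P[...,0]-.62)<.06)&(P[...,2]>.194)&(P[...,2]<.2);print(n,"hungroof",P[m].mean(0),m.sum())
cv2.imwrite("pics/hh.png",np.hstack([cv2.resize(cv2.imread("pics/hscene.png")[200:400,160:360],(400,400),interpolation=2),cv2.resize(im[80:280,140:340],(400,400),interpolation=2)]))
```

```text
clock 19.35 tcp [ 0.6183 -0.0748  0.2699] yaw -172.95 tilt [-1.6e-03  4.0e-04 -1.0e+00] gap 0.08513679507218092 F [ 0.54  0.31 -0.26]
tool delta units [ 0.883  0.351 -1.504]
roof along pct [-0.0141  0.0002  0.0147] x [-0.0099  0.0157] z 0.0053 ((597.478271484375, -76.72332000732422), (26.42905616760254, 48.560333251953125), 7.133688926696777)
strip along -0.00012758517764273705
roof along pct [-0.0141  0.0001  0.0148] x [-0.0099  0.0151] z 0.0054 ((597.2415771484375, -76.87431335449219), (25.799455642700195, 48.649654388427734), 6.337284564971924)
strip along -0.00013648797557892135
scene hungroof [ 0.61379876 -0.21341237  0.19570386] 299
side hungroof [ 0.61757398 -0.20895727  0.19608286] 111
```

View pics/hh.png

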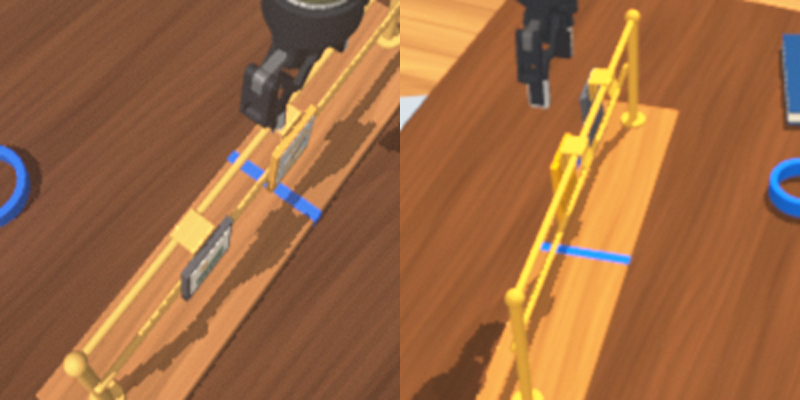

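The picture hangs on the rod, glass away from the robot, hook within 0.5 mm of the tape's middle. The other picture hasn't moved and the gripper is clear. Handing in.

```bash
python3 -c "
from h import *
print(env.hand_in())"
```

```text
the job is handed in; nothing more can be done
None
```

The gilt picture now hangs on the top rod at the blue tape, and I've handed the job in after about 19.6 s of the 51 s allowed. I gripped it by its bare side edges and hooked it over the rod about 12.5 cm to the empty side of the tape. I then slid it along, still hooked, and let go.

**Last checks:**
- **Position:** the hook is within about 0.5 mm of the tape's middle. Its roof is level with the rod, and it looked the same in two pictures taken just after the release.
- **Direction:** the glass faces away from the robot and the picture is parallel to the rod to within about 1°.
- **Other picture:** it was not bumped. Its measured position matched the start to within 1–2 mm, which is the measurement noise.
- **Gripper:** it is open and clear above the picture. The wrist force while hooking and sliding stayed under about 2 N.

**What failed or disagreed:**
- **Refused moves:** the first two move calls were refused for a missing key. Nothing moved, and I sent them again.
- **Camera disagreement:** the scene and side cameras disagreed by about 3 mm in x. I used their average and checked it against the wrist camera.
- **Not measured at the end:** I did not re-measure the tape roll or the dish. The arm never came near either.

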